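Fit the canister in the suction unit

TASK

Get the suction unit ready for use: swing its carrying handle up and over to the back so that it stays there, then draw its sprung hinge pins in by their two finger tabs, lift the front door off and stand it upright on the rubber mat. Seat the canister upright on the floor of the bay and hang the door back in its place, with both hinge pins sprung home in their holes. Do not let the door or the canister fall over, and leave everything else on the counter where it is.

Things in the scene. Friction and masses are not known exactly. Their poses are not given: they have to be found in the camera images.
- unit: Cream suction unit on a black base, fixed. Origin on the counter mid-bay; x to its rear, y to its left, z up. Right (y -75..-195 mm, x -112..100) the pump housing, 185 mm high. Left the canister bay, open above: cheeks with inner faces at y +-62.5, x -112..22, 164 high; behind it a deck 70 high. Handle posts stand on the far edges, 210 high.
- bay_floor (a point): Point on the bay floor, 18 mm above the counter, where the centre of the canister's foot belongs; axes as the unit. Side fences at y +-43 mm (top 55 mm above the counter), the deck 42 mm behind and a kerb 42 mm in front of this point (kerb 12 mm high) leave the foot 4 to 5 mm of play.
- hinge_seat (a point): Fixed point where the door's origin lies when the door hangs home; axes as the unit (unit x -83, y 0, z 20.5 mm). The pin holes in the two cheeks are 11 mm square, centred 125.5 mm above this point. A sill lies 1 mm below the hanging door's lower edge. The bay is 5 mm wider than the door's rail.
- handle (a joint): Carrying handle: steel bail with a rubber sleeve, axis along the unit's y, 200 mm above the counter. 0 = folded forward over the door's tabs (at the start); grows as it swings up and to the rear; upright, its balance point, at 1.42; 2.84 = folded to the rear, its sleeve again 216 mm high. Lightly damped, 0.25 kg; it falls to the side it leans to.
- handle_grip (a point): Middle of the handle's rubber sleeve (22 mm diameter, 110 mm long along the unit's y), 110 mm from the handle's axis; moves with the handle. Folded forward it is 216 mm above the counter.
- handle_pivot (a point): Point on the handle's axis, level with the middle of the sleeve; fixed; axes as the unit (unit x +20, y -61.5, z 200 mm).
- door: Lift-off door, cream, 0.33 kg, 120 wide (y), 134 high. Origin under the hinge axis at the lower edge; x to its back, y left, z up. Front face x -36, foot to x +8: it stands alone. The hinge rail along its top (x -36..32, z 114..134) reaches over the canister's lid, so the canister goes in or out only with the door off. As found it hangs in the unit, leaning 3 degrees (lower edge to the rear).
- door_tabs (a point): Midway between the door's two grey finger tabs, 148 mm above its origin; axes as the door. The tabs stand on the rail: 24 wide (x), 10 thick (y), from 14 below to 14 mm above this point; outer faces at y +30 and -30. Squeezed together they draw the hinge pins in (outer faces then 34 mm apart, at the stops). The door hangs below them and can be carried by them.
- pin_left (a joint): Hinge pin at the door's left (+y) end, 8 mm diameter, round end, 124 mm above the door's origin, x 0. 0 = out, 10 mm proud of the rail's end; 0.013 m = fully in; beyond 0.010 inside the rail. Spring: 4 N when out, 8 N fully in.
- pin_right (a joint): The same for the pin at the door's right (-y) end.
- canister: Suction canister, 0.22 kg, loose, upright: clear body 76 mm diameter and 96 high, white lid 86 mm diameter (z 96..108), on the lid a grip rib 40 long (x), 16 thick (y), z 108..140 mm. Origin at the centre of the foot, z up. Which way the rib points in the bay does not matter.
- mat: Dark rubber bench mat, fixed, 130 (x) x 180 (y) x 3 mm. Origin at the centre of its underside.
- swab_jar: Bystander: glass jar, 74 mm diameter, 90 high; origin at its foot.
- cup: Bystander: cup, 72 mm diameter at the rim, 90 high; origin at its foot.
- disinfectant: Bystander: bottle, 60 mm diameter, 150 high; origin at its foot.
- steel_bowl: Bystander: steel bowl, 120 mm diameter, 45 high; origin at its foot.
- tape_roll: Bystander: roll of tape lying flat, 80 mm diameter, 28 high; origin at the centre of its underside.

How it is judged:
On the way, in this order (a step that is already met when the one before it is completed fails the run):
1. the carrying handle has been swung over to the back and stays there by itself (value of joint handle above 2.6 rad and contact force between the fingers and handle below 0.3 N), for 0.2 s.
2. the door has been lifted off and stands upright on the mat, let go (horizontal distance between door and mat below 0.085 m and z of door in the frame of mat between 0.001 and 0.008 m and angle between door's own z axis and vertical below 0.1 rad and contact force between the fingers and door below 0.3 N), for 0.2 s.
3. the canister stands upright on the floor of the bay, let go (horizontal distance between canister and bay_floor below 0.012 m and z of canister in the frame of bay_floor below 0.004 m and angle between canister's own z axis and vertical below 0.08 rad and contact force between the fingers and canister below 0.3 N), for 0.2 s.
At the end, for the whole second after the job is handed in: Door at rest, hung home (origin within 15 mm of the hinge seat, 0.12 rad of upright, 0.06 rad of square), both pins out in their holes (joints under 3 mm); canister upright (0.08 rad) on the bay floor within 12 mm of its place; handle folded to the rear (over 2.6 rad) (distance between door and hinge_seat below 0.015 m and angle between door's own z axis and vertical below 0.12 rad and angle between the y axis of door and the y axis of unit, either way round below 0.06 rad and value of joint each of pin_left, pin_right below 0.003 m and linear speed of door below 0.03 m/s and horizontal distance between canister and bay_floor below 0.012 m and z of canister in the frame of bay_floor below 0.004 m and angle between canister's own z axis and vertical below 0.08 rad and value of joint handle above 2.6 rad); the robot touches nothing.
It fails at once if the door or the canister falls over (angle between any of door, canister's own z axis and vertical above 0.7 rad).
It fails at once if another thing on the counter is pushed out of its place (more than 30 mm) (distance of any of swab_jar, cup, disinfectant, steel_bowl, tape_roll from where it was at the start of the episode above 0.03 m).
It also fails if it takes over 72 s, if anything falls off the work surface, if the arm or the gripper's body presses on something with over 40 N, if the wrist force passes 120 N, or if a joint passes its speed limit or range.

ROBOT

A 6-joint arm with a two-finger parallel gripper is mounted at the origin on the work surface. World frame = base frame: x ahead of the robot, y to its left, z up, the work surface at z = 0. Lengths are in m, angles in rad, forces in N, time in s.
With the tool pointing down it reaches from about 0.325 to 0.775 m from the base axis. Payload 9.3 kg.
Tool frame: the origin (TCP) lies midway between the tips of the shut fingers; the grasp point (between the pads) lies 19 mm behind it; z points along the fingers, y is the line along which they close (so a half turn about z gives the same grasp; the last joint's range is limited). The gripper opens to 85 mm and grips with 20 to 120 N. Pads are 22 mm wide; open, the fingers measure 114 mm over their backs; the gripper's body (76 mm by 85 mm) begins 54 mm behind the grasp point. The pads swing forward as they close: fully open they stand 13 mm farther back than shut.
Start: joints at [1.078, 0.259, 0.021, 1.334, 0, 1.418], TCP at [0.183, 0.519, 0.231] pointing down, gripper open.
Joint ranges: [-3.04, 3.04], [-0.91, 1.82], [-1.04, 1.36], [-1.92, 1.95], [-1.52, 1.45], [-3.14, 3.14]. Speed limits (rad/s): [2.22, 2.22, 2.79, 3.14, 3.14, 3.14].

INTERFACE

Orientations are given as a unit quaternion [w, x, y, z].
In Python, from bench import bot, optics, workorder gives the robot as it stands (bot), with the cameras (optics) and the job (workorder).
- The arm moves only by the tool jog_arm, called after "Call:" as name(argument=value, ...), one argument or row to a line, values as JSON. Schema: {"type":"object","properties":{"motion":{"type":"array","items":{"type":"number"},"minItems":7,"maxItems":84},"grip_n":{"type":"number"},"only":{"type":"string"},"quiet":{"type":"boolean"},"lines":{"type":"string"}},"required":["motion"],"additionalProperties":false}. motion is one flat list of numbers that holds 1 to 12 rows one after another, with no inner brackets; each row has 7 numbers: the finger opening in m, then dx, dy, dz in shares of the most that a row can go, 1 being 62.5 mm, then a rotation vector rx, ry, rz in parts of the range, where 1.0 means 2 pi rad; each row shifts and turns the commanded pose from where the row before left it, along the tool's axes as they then stand; what a row does not reach is not made up. A row lasts 1/8 s, in which the tool goes at most 0.0625 m and 0.188 rad, less where a joint would pass 70% of its speed; a pose out of reach is approached as far as the arm can. The fingers move at their own pace and stop on an object; grip_n is the grip in N (left out, the last holds). Time passes only in rows, so rows that do not move let the fingers close. The tool returns the time, the measured TCP pose, the force, the opening and the grip force at its end. only (a regular expression) keeps the lines of the reply that match it, lines (a string "A,B") keeps lines A to B, and quiet returns only ok. A shift or turn number past 1, either way, is cut back to 1. Input that does not fit is refused with a message, and nothing moves.
- bot.observe(): the state, without advancing time (a new reading comes with each control period).
- optics.capture(name): name is "scene" or "top" or "wrist"; returns a dict with "color" (384x512x3 uint8, red, green, blue), "range_z" (384x512 float32, m along the optical axis (not along the pixel's ray), 0 where there is no reading), "fx", "fy", "cx", "cy" (pixels), "world_from_camera" (4x4, takes a point from camera to world coordinates); the wrist camera has in their place "mount" (4x4, takes a point from camera to tool coordinates, whose origin is the TCP and whose axes are the flange's). Camera axes: x right, y down, z forward; pixel columns grow to the right and rows downward; lengths in m; the calibration is good to about 2 mm. A picture is of the moment at which its call begins: read the wrist's pose just before it.
- workorder.close_job(): hands the job in; it is judged then, once.
The state is a dict: "time": time; "joint_pos": joint angles; "dq": joint speeds; "joint_efforts": joint torques, N m; "position": TCP position; "tcp_rot": TCP orientation; "contact_force": force on the tool from outside, world axes, zero at the start; "torque": the same for the moment, N m; "finger_gap": finger opening in m; "gripper_force": force on a finger pad.
Only numpy, scipy, OpenCV 4.12 (cv2) and the standard library are available. Lean on these libraries where they do the work, as an engineer would, in place of code of your own. Each camera call takes 0.05 s, during which the arm holds its last target. There are 200 camera calls.

## Working session

There is one attempt and no reset: what is moved stays moved. The work goes in short steps, Python scripts to look and compute and a tool call to move; the robot and the scene stay as the last step left them, time stands still between calls to the robot, and variables do not carry over. Pictures are saved under pics/ and viewed, at most 10 in all, crops included, and the job is handed in when it is done.

```bash
ls; mkdir -p pics; python3 - <<'E'
from bench import bot, optics, workorder
import cv2,numpy as np,pickle
print(bot.observe())
d={}
for n in("scene","top","wrist"):
    c=optics.capture(n); d[n]=c
    print(n,c["fx"],c["fy"],c["cx"],c["cy"]); print(np.round(c.get("world_from_camera",c.get("mount")),3))
pickle.dump(d,open("c0.pkl","wb"))
for n in("scene","top"): cv2.imwrite(f"pics/{n}0.png",cv2.resize(d[n]["color"][:,:,::-1],(800,600)))
E
```

```text
bench.py
pics
{'time': 0.0, 'joint_pos': array([1.07840867e+00, 2.59186218e-01, 2.07429670e-02, 1.33368546e+00,
       4.73008478e-06, 1.41823267e+00]), 'dq': array([ 0.00184042, -0.00179594, -0.00246605,  0.0004592 ,  0.00041523,
        0.00041384]), 'joint_efforts': array([ 5.86299284e-04, -5.55646384e+01,  3.44531357e+01,  1.37499228e-02,
       -2.41075677e-04,  1.62656352e-06]), 'position': array([0.18317522, 0.51830001, 0.23066201]), 'tcp_rot': array([-2.13369654e-04,  1.69095581e-01,  9.85599432e-01, -6.31102491e-04]), 'contact_force': array([ 0.02125627, -0.18137514, -1.23791014]), 'torque': array([ 0.01028263, -0.08443442, -0.03411769]), 'gripper_force': 0.0, 'finger_gap': 0.08534290711375453}
scene 499.5890081744969 499.5890081744969 247.55880094888718 189.0430674883875
[[-0.015  0.681 -0.732  1.617]
 [ 1.     0.021 -0.    -0.01 ]
 [ 0.015 -0.732 -0.681  1.189]
 [ 0.     0.     0.     1.   ]]
top 445.9662604962759 445.9662604962759 255.23181940116118 194.56132265740118
[[-0.027 -0.994  0.105  0.376]
 [-1.     0.028  0.006  0.003]
 [-0.009 -0.105 -0.994  1.367]
 [ 0.     0.     0.     1.   ]]
wrist 344.48258526548045 344.48258526548045 256.57316026299355 198.7709606928055
[[ 0.001 -0.947 -0.322  0.083]
 [ 1.     0.001 -0.001  0.   ]
 [ 0.001 -0.322  0.947 -0.142]
 [ 0.     0.     0.     1.   ]]
```

View pics/scene0.png

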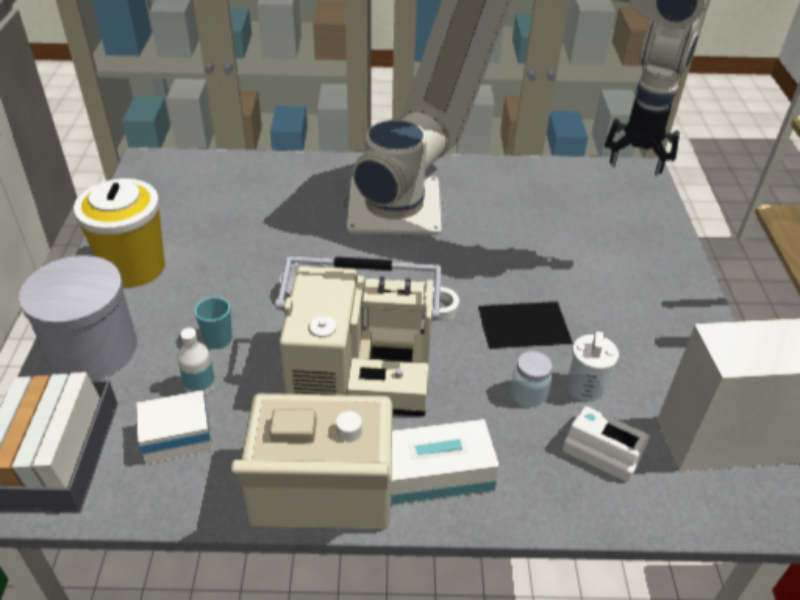

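View pics/top0.png

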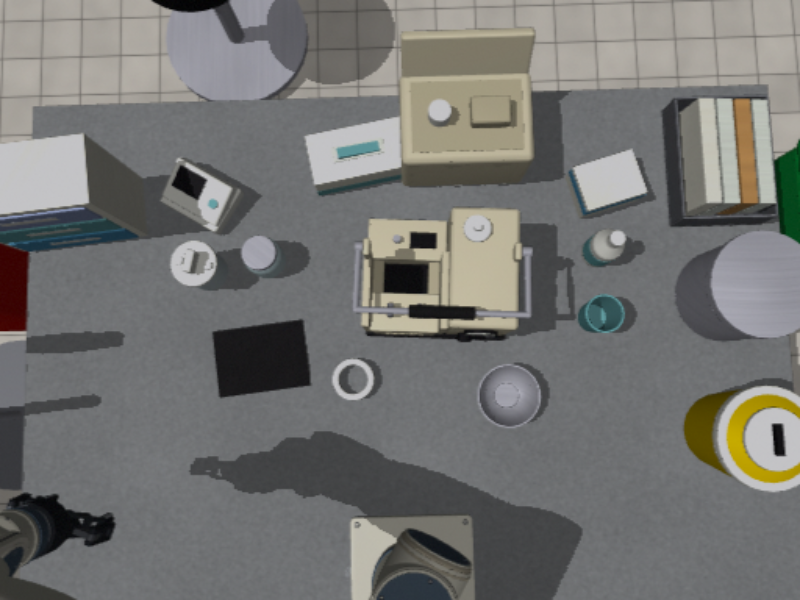

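The scene view shows the unit facing the robot with its handle at (363,264), the mat at (525,324) and the canister at (594,365). In the top view the sleeve is at (442,312), the mat at (262,358), the canister rib at (193,263), the jar at (260,253), the tape at (353,379), the bowl at (509,395) and the cup at (604,313).

```bash
cat > h.py <<'E'
import numpy as np,cv2,pickle
from scipy.spatial.transform import Rotation as R
def cloud(c,T=None):
    T=c["world_from_camera"] if T is None else T
    z=c["range_z"]; v,u=np.mgrid[:z.shape[0],:z.shape[1]]
    P=np.stack([(u-c["cx"])/c["fx"]*z,(v-c["cy"])/c["fy"]*z,z],-1)@T[:3,:3].T+T[:3,3]
    P[z<=0]=np.nan
    return P
def wristT(o,c):
    q=o["tcp_rot"]; T=np.eye(4); T[:3,:3]=R.from_quat([*q[1:],q[0]]).as_matrix(); T[:3,3]=o["position"]; return T@c["mount"]
def sel(P,m,x,y,z):
    return m&(P[...,0]>x[0])&(P[...,0]<x[1])&(P[...,1]>y[0])&(P[...,1]<y[1])&(P[...,2]>z[0])&(P[...,2]<z[1])
def rect(p):
    (a,b),(w,h),t=cv2.minAreaRect(p[:,:2].astype(np.float32)*1000); return np.round([a,b,w,h,t],1)
E
python3 - <<'E'
from h import *
d=pickle.load(open("c0.pkl","rb"))
for n in("top","scene"):
    c=d[n];P=cloud(c);col=c["color"].astype(int);br=col.max(-1);A=np.ones(br.shape,bool)
    print(n)
    def rep(k,m):
        p=P[m]; print(k,len(p),np.round(np.median(p,0),4) if len(p) else "",rect(p) if len(p)>5 else "")
    rep("sleeve",sel(P,br<60,(.3,.9),(-.3,.2),(.18,.26)))
    rep("handle all",sel(P,A,(.3,.9),(-.35,.25),(.195,.26)))
    rep("housing",sel(P,(br>120)&(col[...,0]-col[...,2]>20),(.3,.9),(-.3,.05),(.178,.192)))
    rep("cheeks",sel(P,(br>120)&(col[...,0]-col[...,2]>20),(.3,.9),(-.05,.2),(.158,.170)))
    rep("tabs",sel(P,A,(.45,.62),(-.05,.2),(.172,.195)))
    rep("deck",sel(P,(br>120),(.6,.9),(-.05,.2),(.06,.08)))
    rep("mat",sel(P,br<45,(.3,.8),(.15,.6),(-.01,.02)))
    rep("can rib",sel(P,A,(.5,.9),(.35,.6),(.125,.15)))
    rep("can lid",sel(P,A,(.5,.9),(.35,.6),(.1,.115)))
    rep("jar",sel(P,A,(.5,.9),(.25,.38),(.08,.1)))
    rep("tape",sel(P,A,(.4,.6),(.05,.2),(.02,.04)))
    rep("bowl",sel(P,A,(.35,.6),(-.3,-.05),(.03,.06)))
E
```

```text
top
sleeve 336 [ 0.4815 -0.0587  0.2255] [482.9 -60.  105.9  22.1  86.6]
handle all 1220 [ 0.491  -0.0741  0.2193] [666.7 -72.  298.6 390.7  86.5]
housing 3099 [ 0.5684 -0.1445  0.1853] [ 659.9 -138.6  122.   410.2   88.9]
cheeks 901 [ 0.8117 -0.0231  0.1615] [680.4  11.8 122.1 439.5  89.7]
tabs 36 [0.5013 0.0282 0.1811] [537.8  37.2 136.4  56.7  37.4]
deck 1504 [0.7504 0.0404 0.075 ] [721.9  61.5 287.8 190.2  14. ]
mat 2427 [0.4216 0.2839 0.0032] [422.  283.6 129.  179.1   5.9]
can rib 324 [0.6673 0.5139 0.1381] [669.2 460.8 228.5 152.2  60.4]
can lid 650 [0.6026 0.3931 0.1082] [658.7 448.4 259.2 152.5  59.3]
jar 331 [0.6139 0.2729 0.0899] [606.1 307.5  64.5 122.8  12.2]
tape 82 [0.4071 0.0985 0.0275] [423.8  82.6  43.3  98.2  48.1]
bowl 284 [ 0.39   -0.1538  0.0452] [ 451.5 -120.   311.3  101.6   37.6]
scene
sleeve 220 [ 0.4903 -0.0581  0.2231] [489.1 -58.3 108.5  27.4  81.4]
handle all 847 [ 0.4947 -0.067   0.2157] [562.8 -64.2 299.7 178.   88.1]
housing 2210 [ 0.5874 -0.1446  0.1843] [ 661.5 -142.   119.1  415.1   86.4]
cheeks 679 [ 0.8281 -0.0264  0.1605] [685.3  12.  119.6 427.5  88.8]
tabs 78 [0.5014 0.0292 0.1802] [548.9  20.4 158.3  62.7  17.4]
deck 2071 [0.7887 0.0537 0.0758] [724.2  61.8 295.6 190.3  14.5]
mat 1347 [0.4253 0.2856 0.0022] [422.4 285.3 133.8 176.2   6.2]
can rib 412 [0.7612 0.5201 0.1378] [690.5 480.9 295.   68.   39.7]
can lid 624 [0.6218 0.4067 0.1075] [688.4 462.6 322.   90.4  39.6]
jar 329 [0.6205 0.2776 0.0886] [611.3 311.6  70.7 129.3   8.5]
tape 52 [0.4123 0.1118 0.0258] [428.9  83.9  38.  111.1  42.9]
bowl 102 [ 0.5358 -0.0576  0.0531] [ 447.3 -123.5  293.9   77.8   39.3]
```

```bash
python3 - <<'E'
from h import *
d=pickle.load(open("c0.pkl","rb"))
for n in("top","scene"):
    c=d[n];P=cloud(c);col=c["color"].astype(int);br=col.max(-1);A=np.ones(br.shape,bool)
    print(n)
    def rep(k,m):
        m=cv2.morphologyEx(m.astype(np.uint8),cv2.MORPH_OPEN,np.ones((2,2)))>0
        p=P[m]; print(k,len(p),np.round(np.median(p,0),4) if len(p) else "",rect(p) if len(p)>5 else "")
    crm=(br>110)&(col[...,0]-col[...,2]>15)
    rep("housing",sel(P,crm,(.4,.74),(-.3,-.0),(.180,.19)))
    rep("cheekL",sel(P,crm,(.4,.74),(.04,.2),(.160,.169)))
    rep("deck",sel(P,(br>110),(.6,.74),(-.05,.2),(.066,.076)))
    rep("rail",sel(P,crm,(.4,.6),(-.05,.2),(.142,.160)))
    rep("tabL",sel(P,br<110,(.4,.6),(.035,.1),(.16,.19)))
    rep("tabR",sel(P,br<110,(.4,.6),(-.05,.035),(.16,.19)))
    rep("sleeve",sel(P,br<60,(.3,.6),(-.3,.2),(.2,.26)))
    rep("can rib",sel(P,A,(.5,.72),(.36,.5),(.128,.15)))
    rep("can lid",sel(P,A,(.5,.72),(.36,.5),(.1,.115)))
    rep("jar",sel(P,A,(.5,.7),(.23,.335),(.08,.1)))
    rep("tape",sel(P,br>120,(.3,.5),(.05,.15),(.02,.04)))
    rep("bowl",sel(P,A,(.3,.46),(-.3,-.05),(.035,.06)))
E
```

```text
top
housing 2671 [nan nan nan] [ 580.7 -159.2    0.   274.9    0. ]
cheekL 147 [nan nan nan] [523.4  64.1  12.4 112.9  87. ]
deck 722 [nan nan nan] [635.1   5.1 112.8  74.7  88.3]
rail 695 [nan nan nan] [488.6   1.6 111.   63.7  86.8]
tabL 8 [0.5843 0.059  0.1622] [586.8  58.    5.1  11.6  55.5]
tabR 16 [0.4904 0.0216 0.18  ] [491.6  22.4  21.9   8.1   3.5]
sleeve 333 [nan nan nan] [nan nan  0.  0.  0.]
can rib 95 [0.5931 0.3811 0.1376] [594.1 383.3  15.7  39.2  70.9]
can lid 452 [nan nan nan] [589.8 388.3  61.   92.7  49.3]
jar 392 [nan nan nan] [612.7 265.7  45.4  61.2  49.7]
tape 268 [0.3731 0.1014 0.027 ] [372.2 101.   75.3  75.4  88.5]
bowl 225 [nan nan nan] [ 344.4 -198.4  124.2   96.1   88.8]
scene
housing 1631 [nan nan nan] [474.9 -99.8  99.  415.5  72. ]
cheekL 54 [0.5073 0.0725 0.1628] [481.7  75.8  11.8 273.3  85.5]
deck 562 [nan nan nan] [628.1  41.6  78.1 180.2  45.5]
rail 524 [nan nan nan] [418.6  13.2 112.  241.1  86.8]
tabL 0  
tabR 51 [nan nan nan] [390.9   9.4  61.3 232.5  88.1]
sleeve 217 [nan nan nan] [378.2 -71.2 253.6 103.1   7.3]
can rib 67 [0.6012 0.3883 0.1374] [534.8 420.8  20.  189.6  64.1]
can lid 360 [nan nan nan] [559.5 429.6  72.1 169.7  40.9]
jar 309 [0.6227 0.2734 0.0886] [588.4 288.9  58.7 135.9  62.7]
tape 109 [0.3904 0.129  0.0242] [426.2 101.1  49.  192.   67.5]
bowl 0
```

```bash
cat >> h.py <<'E'
def rot(q): return R.from_quat([*q[1:],q[0]])
def go(p,head):
    "rows needed: first turn (tool axes), then shift in the turned tool's axes; head = heading of tool x in deg, tool straight down"
    from bench import bot, optics, workorder
    o=bot.observe(); r0=rot(o["tcp_rot"]); h=np.radians(head)
    X=np.array([np.cos(h),np.sin(h),0]);Z=np.array([0,0,-1.]);Rt=np.stack([X,np.cross(Z,X),Z],1)
    print("turn",np.round((r0.inv()*R.from_matrix(Rt)).as_rotvec(),4),"then shift",np.round(Rt.T@(np.array(p)-o["position"]),4))
YAW=-3.3
def unit(sl=(.486,-.0595)):
    a=np.radians(YAW);M=np.array([[np.cos(a),-np.sin(a)],[np.sin(a),np.cos(a)]])
    return M,np.array(sl)-M@[-.0888,-.0615]
E
python3 - <<'E'
from h import *
print(unit()); go([.486,-.0595,.30],90+YAW)
d=pickle.load(open("c0.pkl","rb"))
for n in("top","scene"):
    c=d[n];P=cloud(c);col=c["color"].astype(int);br=col.max(-1);A=np.ones(br.shape,bool)
    crm=(br>110)&(col[...,0]-col[...,2]>15)
    for k,m in dict(cheekL=sel(P,crm,(.4,.65),(.04,.1),(.160,.169)),deck=sel(P,(br>110),(.58,.7),(-.06,.1),(.066,.078)),rail=sel(P,crm,(.44,.54),(-.06,.08),(.144,.158)),housing=sel(P,crm,(.44,.7),(-.22,-.04),(.180,.19)),sleeve=sel(P,br<60,(.4,.53),(-.3,.2),(.2,.26)),rib=sel(P,A,(.53,.65),(.33,.44),(.128,.15)),lid=sel(P,A,(.53,.65),(.33,.44),(.1,.115)),jar=sel(P,A,(.57,.67),(.22,.325),(.08,.1))).items():
        p=P[m]; print(n,k,len(p),np.round(np.nanmedian(p,0),4),rect(p))
E
```

```text
(array([[ 0.99834182,  0.05756403],
       [-0.05756403,  0.99834182]]), array([ 0.57819294, -0.00321366]))
turn [-9.0000e-04  5.0000e-04  1.2886e+00] then shift [-0.5595  0.3355 -0.0692]
top cheekL 155 [0.5278 0.0668 0.164 ] [526.1  63.3  19.  117.4  88.7]
top deck 830 [0.6399 0.0104 0.0704] [635.9   2.2 125.   78.1  87.8]
top rail 702 [0.4791 0.0036 0.1541] [489.8   1.  117.8  67.5  86.9]
top housing 2712 [ 0.5578 -0.1422  0.185 ] [ 560.3 -137.5  118.3  209.4   86.4]
top sleeve 336 [ 0.4815 -0.0587  0.2255] [482.9 -60.  105.9  22.1  86.6]
top rib 95 [0.5956 0.3835 0.1392] [595.4 385.1  18.9  38.7  77.5]
top lid 571 [0.5934 0.3784 0.1081] [595.7 385.1  84.2  84.1  30.8]
top jar 392 [0.6144 0.2675 0.0899] [614.6 268.6  62.3  62.7  88.5]
scene cheekL 67 [0.5136 0.0693 0.1636] [545.3  67.8  11.9 145.3  86.3]
scene deck 660 [0.6463 0.0144 0.0693] [639.1   4.1 128.   83.6  87.4]
scene rail 564 [0.5019 0.0026 0.153 ] [492.1   4.7 129.5  76.6  87.9]
scene housing 1691 [ 0.5633 -0.1381  0.1839] [ 565.3 -135.8  118.7  217.    86.4]
scene sleeve 219 [ 0.4903 -0.0582  0.2231] [487.1 -58.3 108.1  21.3  87.3]
scene rib 70 [0.6045 0.3853 0.1381] [598.3 385.6  15.6  44.6  81.3]
scene lid 439 [0.6073 0.3811 0.1075] [599.2 386.8  85.3  85.9  88.3]
scene jar 315 [0.6204 0.2706 0.0887] [616.5 270.5  66.7  62.5  24.6]
```

The manual's scale: shifts go in shares of 62.5 mm and turns go in shares of 2 pi rad. Converting my numbers, -0.01 m is -0.16, 0.184 rad / 6.2832 = 0.0293.

Call:
jog_arm(
  motion=[0.085,0,0,-0.16,0,0,0.0293,0.085,0,0,-0.16,0,0,0.0293,0.085,0,0,-0.16,0,0,0.0293,0.085,0,0,-0.16,0,0,0.0293,0.085,0,0,-0.16,0,0,0.0293,0.085,0,0,-0.16,0,0,0.0293,0.085,0,0,-0.16,0,0,0.0293],
  grip_n=40,
)

```text
time: 1.02
position: [0.1833, 0.5185, 0.3013]
tcp_rot: [0.0, 0.729, 0.684, -0.0]
contact_force: [0.2, 0.1, 0.4]
finger_gap: 0.0846
gripper_force: 0.0
```

Call:
jog_arm(
  motion=[0.085,-0.8,0.48,0,0,0,0,0.085,-0.8,0.48,0,0,0,0,0.085,-0.8,0.48,0,0,0,0,0.085,-0.8,0.48,0,0,0,0,0.085,-0.8,0.48,0,0,0,0,0.085,-0.8,0.48,0,0,0,0,0.085,-0.8,0.48,0,0,0,0,0.085,-0.8,0.48,0,0,0,0,0.085,-0.8,0.48,0,0,0,0,0.085,-0.8,0.48,0,0,0,0,0.085,-0.8,0.48,0,0,0,0,0.085,0,0,0,0,0,0],
)

```text
time: 2.52
position: [0.4827, -0.0526, 0.3]
tcp_rot: [-0.001, 0.729, 0.685, -0.001]
contact_force: [-0.9, 0.1, 0.0]
finger_gap: 0.0853
gripper_force: 0.0
```

```bash
python3 -c "
from h import *
go([.486,-.0595,.197],90+YAW)"
```

```text
turn [-0.0018  0.     -0.0039] then shift [-0.0067  0.0037  0.103 ]
```

Scaled: 0.04 m is 0.64, 0.021 m is 0.336.

Call:
jog_arm(
  motion=[0.085,-0.096,0.064,0.64,0,0,0,0.085,0,0,0.64,0,0,0,0.085,0,0,0.336,0,0,0,0.06,0,0,0,0,0,0,0.015,0,0,0,0,0,0,0.015,0,0,0,0,0,0,0.015,0,0,0,0,0,0,0.015,0,0,0,0,0,0],
  grip_n=25,
)

```text
time: 3.52
position: [0.4833, -0.0554, 0.2014]
tcp_rot: [-0.001, 0.727, 0.687, -0.001]
contact_force: [-11.8, -1.1, 11.7]
finger_gap: 0.021
gripper_force: 25.4
```

```bash
python3 - <<'E'
from h import *
t=np.arange(0,2.85,.25);a=np.radians(171.6)-t
x=.11*np.cos(a);z=.11*np.sin(a)
print(np.round(np.diff(x),3),np.round(np.diff(z),3))
E
```

```text
[0.007 0.014 0.019 0.023 0.026 0.027 0.027 0.025 0.021 0.016 0.01 ] [ 0.026  0.024  0.02   0.014  0.008  0.001 -0.005 -0.012 -0.018 -0.022
 -0.026]
```

Scaled: -0.026 m is -0.416, -0.024 m is -0.384.

Call:
jog_arm(
  motion=[0.015,0,0.112,-0.416,0,0,0,0.015,0,0.224,-0.384,0,0,0,0.015,0,0.304,-0.32,0,0,0,0.015,0,0.368,-0.224,0,0,0],
  grip_n=20,
)

```text
time: 4.03
position: [0.5446, -0.059, 0.2884]
tcp_rot: [-0.0, 0.727, 0.686, -0.001]
contact_force: [-9.4, 0.8, 10.1]
finger_gap: 0.0214
gripper_force: 23.1
```

Call:
jog_arm(
  motion=[0.015,0,0.416,-0.128,0,0,0,0.015,0,0.432,-0.016,0,0,0,0.015,0,0.432,0.08,0,0,0],
)

```text
time: 4.4
position: [0.6282, -0.0638, 0.2897]
tcp_rot: [0.001, 0.727, 0.687, 0.0]
contact_force: [-2.3, -1.9, 4.2]
finger_gap: 0.0212
gripper_force: 24.2
```

Scaled: 0.025 m is 0.4, 0.022 m is 0.352.

Call:
jog_arm(
  motion=[0.015,0,0.4,0.192,0,0,0,0.015,0,0.336,0.288,0,0,0,0.015,0,0.256,0.352,0,0,0,0.015,0,0.144,0.352,0,0,0,0.015,0,0,0,0,0,0],
)

```text
time: 5.03
position: [0.6992, -0.0679, 0.2116]
tcp_rot: [-0.001, 0.727, 0.687, -0.001]
contact_force: [1.5, -1.2, -3.7]
finger_gap: 0.0212
gripper_force: 22.3
```

Scaled: -0.05 m is -0.8, -0.04 m is -0.64.

Call:
jog_arm(
  motion=[0.085,0,0,0,0,0,0,0.085,0,0,0,0,0,0,0.085,0,0,0,0,0,0,0.085,0,0,-0.64,0,0,0,0.085,0,0,-0.8,0,0,0,0.085,0,0,-0.8,0,0,0,0.085,0,-0.8,-0.48,0,0,0,0.085,0,-0.8,0,0,0,0,0.085,0,-0.8,0,0,0,0,0.085,0,-0.8,0,0,0,0],
)

```text
time: 6.28
position: [0.4971, -0.0561, 0.3847]
tcp_rot: [0.001, 0.727, 0.687, 0.0]
contact_force: [-0.3, -1.3, 0.7]
finger_gap: 0.085
gripper_force: 0.0
```

Call:
jog_arm(
  motion=[0.085,0,0,0,0,0,-0.0279,0.085,0,0,0,0,0,-0.0279,0.085,0,0,0,0,0,-0.0279,0.085,0,0,0,0,0,-0.0279,0.085,0,0,0,0,0,-0.0279,0.085,0,0,0,0,0,-0.0279,0.085,0,0,0,0,0,-0.0279,0.085,0,0,0,0,0,-0.0279,0.085,0,0,0,0,0,-0.0272,0.085,0,0,0,0,0,0],
)

```text
time: 7.52
position: [0.4989, -0.0563, 0.3847]
tcp_rot: [0.0, 0.029, 1.0, -0.0]
contact_force: [-0.4, -0.5, 1.3]
finger_gap: 0.0852
gripper_force: 0.0
```

```bash
python3 - <<'E'
from h import *
from bench import bot, optics, workorder
go([.495,.0016,.33],180+YAW)
o=bot.observe(); c=optics.capture("wrist"); pickle.dump((o,c),open("w1.pkl","wb"))
cv2.imwrite("pics/w1.png",cv2.resize(c["color"][:,:,::-1],(800,600)))
E
```

```text
turn [-0.0001  0.0008 -0.0003] then shift [0.0072 0.0576 0.0547]
```

View pics/w1.png

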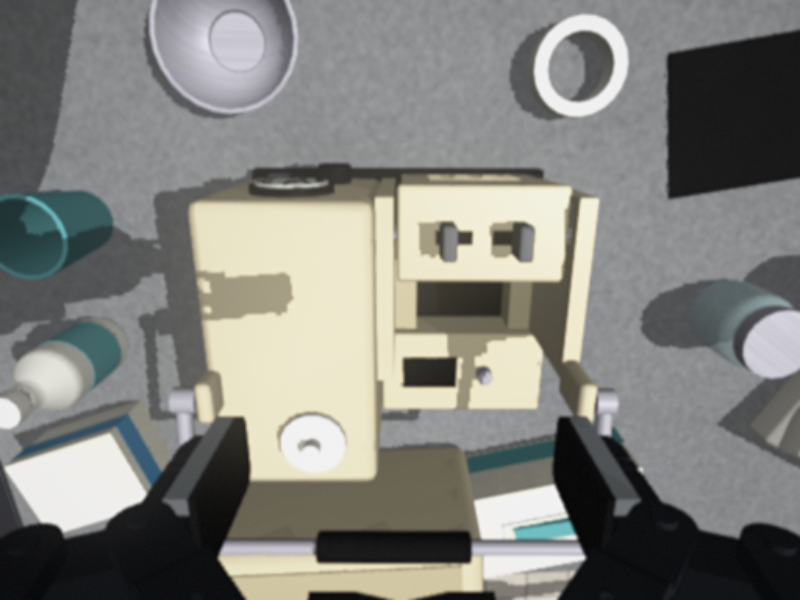

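The wrist view shows the handle folded to the rear at (395,547). The grey tabs are at (449,242) and (522,242), the rail between the cheeks is at (485,230), and the bay floor is dark at (460,300). I'll move over the tabs and take a second view.

Scaled: 0.029 m is 0.464, 0.007 m is 0.112.

Call:
jog_arm(
  motion=[0.085,0.112,0.464,0.24,0,0,0,0.085,0,0.464,0.24,0,0,0,0.085,0,0,0,0,0,0,0.085,0,0,0,0,0,0],
)

```text
time: 8.07
position: [0.4955, 0.0017, 0.3547]
tcp_rot: [0.0, 0.029, 1.0, -0.0]
contact_force: [0.3, -0.5, 0.9]
finger_gap: 0.0846
gripper_force: 0.0
```

```bash
cat > tabs.py <<'E'
from h import *
from bench import bot, optics, workorder
import sys
def tabs(o,c,zr=(.165,.195),ctr=(.495,.0016),rad=.05):
    P=cloud(c,wristT(o,c));col=c["color"].astype(int);br=col.max(-1);sat=br-col.min(-1)
    m=(sat<28)&(br<170)&(br>50)&(np.hypot(P[...,0]-ctr[0],P[...,1]-ctr[1])<rad)&(P[...,2]>zr[0])&(P[...,2]<zr[1])
    n,l,s,cc=cv2.connectedComponentsWithStats(m.astype(np.uint8))
    for i in range(1,n):
        if s[i,4]>30:
            p=P[l==i]; zt=np.percentile(p[:,2],80); q=p[p[:,2]>zt-.004]
            print("tab px",np.round(cc[i],1),"n",s[i,4],"top z",round(zt,4),"med",np.round(np.median(q,0),4),rect(q))
    return P,m
if __name__=="__main__":
    o=bot.observe(); c=optics.capture("wrist"); pickle.dump((o,c),open("w2.pkl","wb"))
    for f in("w1.pkl","w2.pkl"):
        o,c=pickle.load(open(f,"rb")); P,m=tabs(o,c); col=c["color"].astype(int);br=col.max(-1)
        crm=(br>110)&(col[...,0]-col[...,2]>15)
        for k,mm in dict(rail=sel(P,crm,(.44,.54),(-.06,.08),(.148,.160)),housing=sel(P,crm,(.44,.7),(-.22,-.04),(.180,.19)),cheekL=sel(P,crm,(.44,.575),(.05,.085),(.161,.169)),cheekR=sel(P,crm,(.46,.575),(-.078,-.05),(.161,.169)),deck=sel(P,crm,(.59,.7),(-.06,.065),(.066,.075))).items():
            p=P[mm]; print(k,len(p),np.round(np.nanmedian(p,0),4),rect(p) if len(p)>9 else "")
    print(np.round(bot.observe()["joint_pos"],3))
E
python3 tabs.py
```

```text
tab px [286.6 154.5] n 264 top z 0.1821 med [ 0.4884 -0.0243  0.1814] [489.3 -24.    9.3  23.6  87.7]
tab px [334.9 154.7] n 286 top z 0.1819 med [0.4918 0.0252 0.1813] [492.3  25.6   9.5  23.7  86.9]
rail 5923 [4.844e-01 3.000e-04 1.535e-01] [490.1   4.6 134.1  71.7  84.5]
housing 16957 [ 0.5339 -0.1347  0.1842] [ 560.8 -137.6  117.7  209.6   86.7]
cheekL 1132 [0.5173 0.0678 0.1633] [521.   67.9  12.8 108.4  86.6]
cheekR 1177 [ 0.5119 -0.0688  0.1633] [517.6 -68.9  15.5 115.1  88.5]
deck 3408 [0.6324 0.0099 0.0691] [635.5   2.3 128.8  78.   86.3]
tab px [229.5 167.5] n 311 top z 0.1821 med [ 0.4886 -0.0235  0.1814] [489.1 -23.8   9.7  23.2  85.7]
tab px [281.5 167.7] n 294 top z 0.182 med [0.4913 0.0259 0.1813] [492.   26.1   9.5  23.1  87.7]
rail 6943 [0.4846 0.0016 0.1535] [491.6   8.4 140.1  71.4  86.1]
housing 18496 [ 0.5292 -0.1346  0.1842] [ 560.5 -137.3  118.5  210.2   86.8]
cheekL 1252 [0.5171 0.068  0.1632] [521.   68.   12.6 108.3  86.5]
cheekR 1461 [ 0.5126 -0.0692  0.1634] [517.5 -68.7  17.1 115.   89.2]
deck 3749 [0.6328 0.0089 0.069 ] [635.1   2.6 127.9  77.7  87. ]
[-0.167  0.157  0.2    1.612 -0.    -0.108]
```

Scaled: 0.05 m is 0.8, 0.03 m is 0.48.

Call:
jog_arm(
  motion=[0.085,0.0768,0,0.8,0,0,0,0.085,0,0,0.8,0,0,0,0.085,0,0,0.8,0,0,0,0.085,0,0,0.48,0,0,0,0.085,0,0,0.288,0,0,0,0.085,0,0,0,0,0,0],
  grip_n=40,
)

```text
time: 8.88
position: [0.4902, 0.0015, 0.1556]
tcp_rot: [-0.001, 0.029, 1.0, 0.0]
contact_force: [0.6, -0.9, 0.9]
finger_gap: 0.0849
gripper_force: 0.0
```

```bash
python3 -c "
from h import *
go([.4907,.001,.156],180+YAW)"
```

```text
turn [ 0.0001 -0.0019 -0.0011] then shift [-0.0005 -0.0005 -0.0004]
```

Call:
jog_arm(
  motion=[0.06,0,0,0,0,0,0,0.045,0,0,0,0,0,0,0.03,0,0,0,0,0,0,0.03,0,0,0,0,0,0,0.03,0,0,0,0,0,0,0.03,0,0,0,0,0,0],
  grip_n=45,
)

```text
time: 9.62
position: [0.4925, 0.0017, 0.1587]
tcp_rot: [0.003, 0.029, 1.0, -0.001]
contact_force: [1.8, -2.0, 10.7]
finger_gap: 0.0313
gripper_force: 44.8
```

```bash
python3 tabs.py | tail -1; python3 -c "
from bench import bot, optics, workorder
print(bot.observe()['position'])"
```

```text
[-0.167  0.192 -0.257  1.116 -0.    -0.11 ]
[0.49248467 0.00164443 0.15867675]
```

Scaled: -0.03 m is -0.48, -0.02 m is -0.32.

Call:
jog_arm(
  motion=[0.03,0,0,-0.08,0,0,0,0.03,0,0,-0.16,0,0,0,0.03,0,0,-0.32,0,0,0,0.03,0,0,-0.48,0,0,0],
)

```text
time: 10.18
position: [0.49, 0.0023, 0.2217]
tcp_rot: [-0.001, 0.028, 1.0, 0.0]
contact_force: [1.3, 0.5, -2.3]
finger_gap: 0.031
gripper_force: 45.3
```

Call:
jog_arm(
  motion=[0.03,0,0,-0.56,0,0,0,0.03,0,0,-0.56,0,0,0,0.03,0,0,-0.56,0,0,0,0.03,0,0,0,0,0,0],
)

```text
time: 10.68
position: [0.4912, 0.0022, 0.3288]
tcp_rot: [0.002, 0.028, 1.0, -0.0]
contact_force: [0.7, 0.3, -4.5]
finger_gap: 0.0313
gripper_force: 45.3
```

```bash
python3 - <<'E'
from h import *
from bench import bot, optics, workorder
go([.422,.284,.26],180+YAW)
c=optics.capture("wrist"); cv2.imwrite("pics/w3.png",c["color"][:,:,::-1])
c=optics.capture("scene"); cv2.imwrite("pics/s3.png",cv2.resize(c["color"][130:330,150:420,::-1],None,fx=2.9,fy=2.9))
E
```

```text
turn [-0.0004  0.0042  0.0009] then shift [0.0853 0.2774 0.0688]
```

View pics/s3.png

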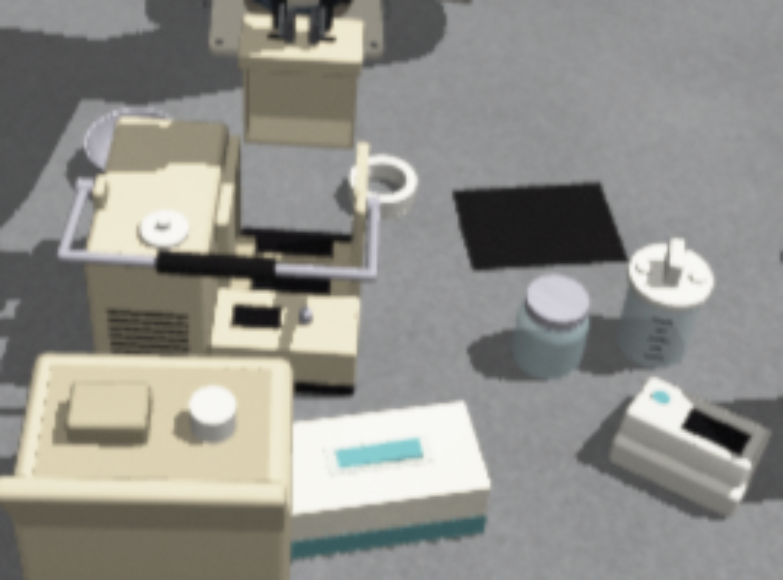

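The door is off the unit and hanging below the gripper at (300,80). The mat is at (540,225). Now I'll measure the door's lean.

```bash
cat > lean.py <<'E'
from h import *
from bench import bot, optics, workorder
o=bot.observe(); p0=o["position"]; c=optics.capture("scene"); P=cloud(c); col=c["color"].astype(int)
crm=(col.max(-1)>60)&(col[...,0]-col[...,2]>12)
m=sel(P,crm,(p0[0]-.06,p0[0]+.06),(p0[1]-.045,p0[1]+.045),(p0[2]-.135,p0[2]-.03))
p=P[m]; k=np.linalg.lstsq(np.c_[p[:,1]-p0[1],p[:,2],np.ones(len(p))],p[:,0],rcond=None)
A=np.c_[p[:,1]-p0[1],p[:,2],np.ones(len(p))]; w=np.abs(p[:,0]-A@k[0])<.006
k=np.linalg.lstsq(A[w],p[w,0],rcond=None)[0]
print(len(p),w.sum(),"dx/dz lean deg",np.degrees(np.arctan(k[1])),"yaw deg",np.degrees(np.arctan(k[0])), "x at mid",k[1]*(p0[2]-.08)+k[2]-p0[0])
q=P[sel(P,crm,(p0[0]-.06,p0[0]+.06),(p0[1]-.08,p0[1]+.08),(p0[2]-.16,p0[2]-.0))]
print("z lowest rel TCP",np.percentile(q[:,2],[1,5])-p0[2],"rail top",np.percentile(q[:,2],[95,99])-p0[2])
E
python3 lean.py
```

```text
599 325 dx/dz lean deg -10.017795028885597 yaw deg 3.0650098477011722 x at mid -0.02959650083367904
z lowest rel TCP [-0.15835367 -0.13862601] rail top [-0.00385157 -0.00230108]
```

```bash
cat >> lean.py <<'E'
q=P[sel(P,crm,(p0[0]-.08,p0[0]+.08),(p0[1]-.045,p0[1]+.045),(p0[2]-.17,p0[2]+.03))]
for z in np.arange(-.165,.02,.01):
    s=q[np.abs(q[:,2]-p0[2]-z)<.005]
    if len(s)>5: print(round(z,3),len(s),np.round(np.percentile(s[:,0]-p0[0]+.058*(s[:,1]-p0[1])*-1,[10,50,90]),4))
E
python3 lean.py
```

```text
566 307 dx/dz lean deg -11.665650072410115 yaw deg 3.530993404750662 x at mid -0.030463853687449916
z lowest rel TCP [-0.15871006 -0.13877126] rail top [-0.00414014 -0.00225858]
-0.135 297 [-0.0284 -0.0103  0.0075]
-0.125 72 [-0.0298 -0.0274 -0.024 ]
-0.115 76 [-0.0304 -0.0276 -0.024 ]
-0.105 80 [-0.0312 -0.0277 -0.0242]
-0.095 75 [-0.0306 -0.0279 -0.0254]
-0.085 79 [-0.0308 -0.028  -0.0244]
-0.075 43 [-0.0304 -0.0272 -0.0245]
-0.025 39 [0.0302 0.0337 0.0361]
-0.015 94 [0.0309 0.0334 0.0361]
-0.005 358 [-0.0199  0.0145  0.033 ]
0.015 10 [0.0042 0.0116 0.0144]
```

Scaled: 0.05 m is 0.8, 0.042 m is 0.672.

Call:
jog_arm(
  motion=[0.03,0.208,0.56,0,0,0,0,0.03,0.208,0.8,0,0,0,0,0.03,0.208,0.8,0,0,0,0,0.03,0.208,0.8,0,0,0,0,0.03,0.208,0.8,0,0,0,0,0.03,0.192,0.672,0,0,0,0,0.03,0,0,0.64,0,0,0,0.03,0,0,0.64,0,0,0,0.03,0,0,0.64,0,0,0,0.03,0,0,0.64,0,0,0,0.03,0,0,0.32,0,0,0,0.03,0,0,0,0,0,0],
)

```text
time: 12.38
position: [0.4284, 0.2826, 0.1445]
tcp_rot: [-0.002, 0.028, 1.0, -0.001]
contact_force: [-0.2, -0.4, -2.7]
finger_gap: 0.0313
gripper_force: 45.6
```

```bash
python3 - <<'E'
from h import *
go([.43,.284,.141],180+YAW)
E
```

```text
turn [-0.0017 -0.003   0.0007] then shift [-0.0015  0.0015  0.0035]
```

Scaled: 0.002 m is 0.032.

Call:
jog_arm(
  motion=[0.03,0,0,0.032,0,0,0,0.03,0,0,0,0,0,0],
)

```text
time: 12.62
position: [0.4294, 0.2832, 0.1444]
tcp_rot: [-0.0, 0.028, 1.0, 0.0]
contact_force: [0.8, -0.3, -2.7]
finger_gap: 0.0309
gripper_force: 45.6
```

Call:
jog_arm(
  motion=[0.03,0,0,0.032,0,0,0,0.03,0,0,0,0,0,0],
)

```text
time: 12.88
position: [0.4295, 0.2832, 0.1424]
tcp_rot: [0.0, 0.028, 1.0, 0.0]
contact_force: [0.5, 0.3, -2.6]
finger_gap: 0.0313
gripper_force: 45.6
```

Scaled: 0.0015 m is 0.024.

Call:
jog_arm(
  motion=[0.03,0,0,0.024,0,0,0,0.03,0,0,0,0,0,0,0.03,0,0,0,0,0,0],
)

```text
time: 13.25
position: [0.4301, 0.2835, 0.142]
tcp_rot: [0.001, 0.028, 1.0, 0.001]
contact_force: [0.9, 1.9, 7.8]
finger_gap: 0.031
gripper_force: 46.5
```

Call:
jog_arm(
  motion=[0.03,0,0,0.024,0,0,0,0.03,0,0,0,0,0,0,0.03,0,0,0,0,0,0],
)

```text
time: 13.62
position: [0.4308, 0.2835, 0.1418]
tcp_rot: [0.002, 0.028, 1.0, 0.001]
contact_force: [-0.9, -0.9, 17.7]
finger_gap: 0.0315
gripper_force: 47.5
```

Scaled: -0.0015 m is -0.024.

Call:
jog_arm(
  motion=[0.03,0,0,-0.024,0,0,0,0.03,0,0,0,0,0,0,0.05,0,0,0,0,0,0,0.065,0,0,0,0,0,0,0.085,0,0,0,0,0,0,0.085,0,0,0,0,0,0,0.085,0,0,0,0,0,0],
)

```text
time: 14.5
position: [0.4295, 0.2831, 0.1408]
tcp_rot: [0.0, 0.028, 1.0, 0.0]
contact_force: [0.1, -0.4, 0.1]
finger_gap: 0.0847
gripper_force: 0.0
```

Call:
jog_arm(
  motion=[0.085,0,0,-0.32,0,0,0,0.085,0,0,-0.64,0,0,0,0.085,0,0,-0.8,0,0,0,0.085,0,0,-0.8,0,0,0,0.085,0,0,-0.8,0,0,0,0.085,0,0,0,0,0,0,0.085,0,0,0,0,0,0],
)

```text
time: 15.38
position: [0.4294, 0.2831, 0.3503]
tcp_rot: [-0.0, 0.028, 1.0, -0.0]
contact_force: [0.6, -0.6, -0.5]
finger_gap: 0.0849
gripper_force: 0.0
```

```bash
python3 - <<'E'
from h import *
from tabs import tabs
from bench import bot, optics, workorder
o=bot.observe(); c=optics.capture("wrist"); pickle.dump((o,c),open("w4.pkl","wb"))
print(o["position"]); tabs(o,c,(.145,.185),(.43,.284),.06)
cv2.imwrite("pics/w4.png",c["color"][:,:,::-1])
go([.597,.386,.26],180+YAW)
E
```

```text
[0.42938182 0.28309215 0.3502794 ]
tab px [231.1 169.8] n 282 top z 0.1646 med [0.4285 0.2583 0.1641] [428.7 258.2  10.   23.4  85.5]
tab px [281.  169.7] n 271 top z 0.1646 med [0.4307 0.3076 0.1641] [431.5 307.7   8.9  23.3  88.3]
turn [-0.0007 -0.0015  0.0008] then shift [-0.1616  0.1125  0.0897]
```

View pics/w4.png

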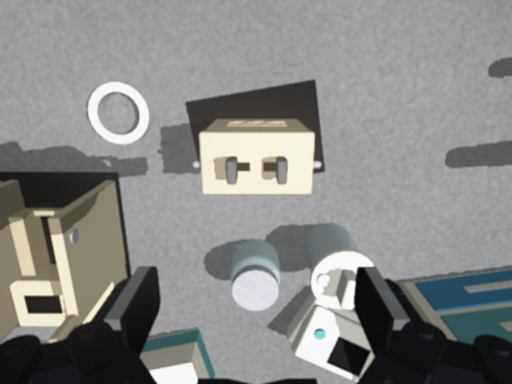

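The door stands upright on the mat with its tabs at (231,170) and (281,170) and both pins out. The canister rib is near (342,290), partly behind a finger. Next I'll move over the canister and look again.

The manual's scale: shifts go in shares of 62.5 mm and turns go in shares of 2 pi rad. Converting my numbers, -0.033 m is -0.528, -0.032 m is -0.512, 0.1 rad / 6.2832 = 0.0159.

Call:
jog_arm(
  motion=[0.085,-0.512,0.352,0.128,0,0,0,0.085,-0.512,0.352,0.128,0,0,0,0.085,-0.512,0.352,0.128,0,0,0,0.085,-0.512,0.352,0.128,0,0,0,0.085,-0.528,0.384,0.128,0,0,0,0.085,0,0,0,0,0,0.0159,0.085,0,0,0,0,0,0.008,0.085,0,0,0,0,0,0],
)

```text
time: 16.42
position: [0.5964, 0.3857, 0.3091]
tcp_rot: [-0.001, 0.103, 0.995, -0.001]
contact_force: [-0.6, 0.7, -0.7]
finger_gap: 0.085
gripper_force: 0.0
```

```bash
cat > rib.py <<'E'
from h import *
from bench import bot, optics, workorder
o=bot.observe(); c=optics.capture("wrist"); P=cloud(c,wristT(o,c)); print(o["position"])
A=np.ones(P.shape[:2],bool)
for k,z in dict(rib=(.131,.145),lid=(.103,.114)).items():
    m=sel(P,A,(.53,.66),(.33,.445),z); n,l,s,cc=cv2.connectedComponentsWithStats(m.astype(np.uint8)); i=1+np.argmax(s[1:,4]); p=P[l==i]
    print(k,s[i,4],cc[i],np.median(p,0),rect(p)); print(np.percentile(p[:,2],[50,90]), cv2.minEnclosingCircle(p[:,:2].astype(np.float32)*1000))
E
python3 rib.py
```

```text
[0.59644669 0.38574399 0.30906443]
rib 707 [256.97595474 172.88826025] [0.59379956 0.3866848  0.13896623] [595.2 386.5  15.3  40.1  77.8]
[0.13896623 0.14003191] ((595.2078247070312, 386.7898864746094), 20.455156326293945)
lid 4527 [256.89308593 163.25601944] [0.59094913 0.3885992  0.10733559] [595.  386.3  84.3  84.4  30.6]
[0.10733559 0.10900768] ((595.2116088867188, 386.3301696777344), 42.878170013427734)
```

Call:
jog_arm(
  motion=[0.085,0.0208,0,0.8,0,0,0,0.085,0,0,0.8,0,0,0,0.085,0,0,0.8,0,0,0,0.085,0,0,0.48,0,0,0,0.06,0,0,0.24,0,0,0,0.03,0,0,0,0,0,0,0.01,0,0,0,0,0,0,0.01,0,0,0,0,0,0,0.01,0,0,0,0,0,0,0.01,0,0,0,0,0,0],
  grip_n=40,
)

```text
time: 17.73
position: [0.596, 0.3863, 0.1174]
tcp_rot: [0.001, 0.103, 0.995, 0.001]
contact_force: [0.9, 0.1, 7.4]
finger_gap: 0.0147
gripper_force: 40.9
```

Call:
jog_arm(
  motion=[0.01,0,0,-0.16,0,0,0,0.01,0,0,-0.48,0,0,0,0.01,0,0,-0.8,0,0,0,0.01,0,0,-0.8,0,0,0,0.01,0,0,-0.8,0,0,0,0.01,0,0,-0.4,0,0,0,0.01,0,0,0,0,0,0],
)

```text
time: 18.6
position: [0.5956, 0.3863, 0.3328]
tcp_rot: [0.002, 0.103, 0.995, 0.001]
contact_force: [-0.1, 0.3, -2.8]
finger_gap: 0.0153
gripper_force: 39.7
```

```bash
python3 - <<'E'
from h import *
a=np.radians(YAW); print(np.array([.5743,-.0020])+.02*-np.array([np.cos(a),np.sin(a)]))
go([.5543,-.0015,.335],168.1)
o,c=pickle.load(open("w2.pkl","rb")); P=cloud(c,wristT(o,c)); A=c["color"].max(-1)>0
for k,a in dict(fl=((.52,.59),(.03,.07),(.045,.062)),fr=((.52,.59),(-.07,-.03),(.045,.062)),floor=((.5,.6),(-.06,.06),(.01,.025)),kerb=((.5,.53),(-.06,.06),(.026,.04))).items():
    m=sel(P,A,*a);p=P[m]; print(k,len(p),np.nanmedian(p,0) if len(p) else "",rect(p) if len(p)>9 else "")
E
```

```text
[ 0.55433316 -0.00084872]
turn [0.0023 0.0028 0.001 ] then shift [-0.0396 -0.388  -0.0022]
fl 0  
fr 0  
floor 0  
kerb 0
```

```bash
python3 - <<'E'
from h import *
from bench import bot, optics, workorder
c=optics.capture("top"); P=cloud(c)
a=np.radians(YAW);M=np.array([[np.cos(a),-np.sin(a)],[np.sin(a),np.cos(a)]])
U=P.copy(); U[...,:2]=(P[...,:2]-[.5743,-.002])@M
m=(np.abs(U[...,1])<.075)&(U[...,0]>-.13)&(U[...,0]<.04)
v,u=np.where(m); print(v.min(),v.max(),u.min(),u.max())
for y in (0,.02,.05):
    s=U[m&(np.abs(U[...,1]-y)<.0025)]; s=s[np.argsort(s[:,0])]; print("y",y,[tuple(np.round(q[[0,2]]*1000).astype(int)) for q in s[::2]])
for x in (-.09,-.05,-.02,0):
    s=U[m&(np.abs(U[...,0]-x)<.002)]; s=s[np.argsort(s[:,1])]; print("x",x,[tuple(np.round(q[[1,2]]*1000).astype(int)) for q in s])
cv2.imwrite("pics/t5.png",cv2.resize(c["color"][120:230,200:360,::-1],None,fx=5,fy=5))
E
```

```text
152 219 231 286
y 0 [(np.int64(-130), np.int64(-4)), (np.int64(-127), np.int64(4)), (np.int64(-124), np.int64(3)), (np.int64(-121), np.int64(7)), (np.int64(-119), np.int64(18)), (np.int64(-116), np.int64(22)), (np.int64(-113), np.int64(20)), (np.int64(-107), np.int64(19)), (np.int64(-100), np.int64(16)), (np.int64(-95), np.int64(18)), (np.int64(-88), np.int64(15)), (np.int64(-82), np.int64(17)), (np.int64(-79), np.int64(19)), (np.int64(-76), np.int64(18)), (np.int64(-73), np.int64(11)), (np.int64(-70), np.int64(15)), (np.int64(-68), np.int64(25)), (np.int64(-65), np.int64(26)), (np.int64(-62), np.int64(25)), (np.int64(-58), np.int64(18)), (np.int64(-55), np.int64(21)), (np.int64(-52), np.int64(18)), (np.int64(-48), np.int64(15)), (np.int64(-46), np.int64(18)), (np.int64(-43), np.int64(17)), (np.int64(-40), np.int64(18)), (np.int64(-37), np.int64(20)), (np.int64(-33), np.int64(17)), (np.int64(-30), np.int64(16)), (np.int64(-27), np.int64(18)), (np.int64(-21), np.int64(18)), (np.int64(-19), np.int64(22)), (np.int64(-15), np.int64(17)), (np.int64(-11), np.int64(14)), (np.int64(-6), np.i
[... 12108 characters left out ...]
, (np.int64(27), np.int64(16)), (np.int64(30), np.int64(21)), (np.int64(33), np.int64(20)), (np.int64(36), np.int64(21)), (np.int64(40), np.int64(16)), (np.int64(41), np.int64(58)), (np.int64(45), np.int64(52)), (np.int64(48), np.int64(53)), (np.int64(50), np.int64(58)), (np.int64(53), np.int64(59)), (np.int64(53), np.int64(60)), (np.int64(56), np.int64(52)), (np.int64(59), np.int64(57)), (np.int64(59), np.int64(58)), (np.int64(60), np.int64(108)), (np.int64(60), np.int64(162)), (np.int64(62), np.int64(167)), (np.int64(63), np.int64(167)), (np.int64(65), np.int64(164)), (np.int64(65), np.int64(165)), (np.int64(68), np.int64(166)), (np.int64(68), np.int64(166)), (np.int64(71), np.int64(166))]
```

View pics/t5.png

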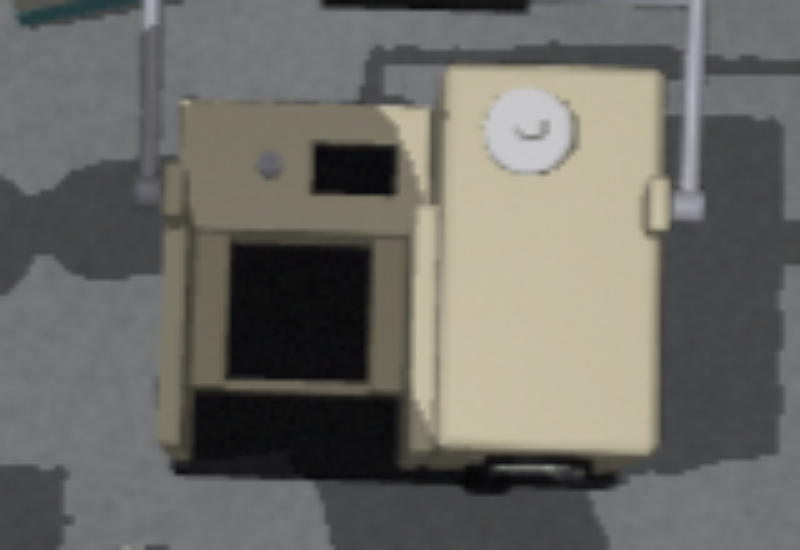

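The top crop shows the bay floor as a dark square at (300,312), with its fences, deck and kerb visible. They put the bay floor point at about (0.5547, -0.0027).

Scaled: -0.05 m is -0.8, -0.049 m is -0.784.

Call:
jog_arm(
  motion=[0.01,-0.08,-0.32,-0.48,0,0,0,0.01,-0.08,-0.784,-0.32,0,0,0,0.01,-0.08,-0.8,0,0,0,0,0.01,-0.08,-0.8,0,0,0,0,0.01,-0.08,-0.8,0,0,0,0,0.01,-0.08,-0.8,0,0,0,0,0.01,-0.08,-0.8,0,0,0,0,0.01,-0.096,-0.8,0,0,0,0,0.01,0,-0.32,0,0,0,0,0.01,0,0,0,0,0,0,0.01,0,0,0,0,0,0],
)

```text
time: 20.02
position: [0.5555, -0.0022, 0.3802]
tcp_rot: [-0.0, 0.103, 0.995, 0.0]
contact_force: [0.6, 0.3, -2.6]
finger_gap: 0.0152
gripper_force: 39.8
```

```bash
python3 -c "
from h import *
go([.5553,-.0028,.1365],168.1)"
```

```text
turn [ 0.0004 -0.001   0.0014] then shift [ 0.     -0.0006  0.2437]
```

Scaled: 0.05 m is 0.8, 0.03 m is 0.48.

Call:
jog_arm(
  motion=[0.01,0,-0.0096,0.8,0,0,0,0.01,0,0,0.8,0,0,0,0.01,0,0,0.8,0,0,0,0.01,0,0,0.48,0,0,0,0.01,0,0,0.24,0,0,0,0.01,0,0,0.24,0,0,0,0.01,0,0,0.192,0,0,0,0.01,0,0,0.192,0,0,0,0.01,0,0,0.08,0,0,0,0.01,0,0,0,0,0,0],
)

```text
time: 21.28
position: [0.5554, -0.0037, 0.1417]
tcp_rot: [-0.0, 0.103, 0.995, 0.0]
contact_force: [-0.6, -0.5, -1.9]
finger_gap: 0.0154
gripper_force: 39.7
```

Call:
jog_arm(
  motion=[0.01,0,0,0.056,0,0,0,0.01,0,0,0,0,0,0],
)

```text
time: 21.52
position: [0.5554, -0.0037, 0.1383]
tcp_rot: [0.0, 0.103, 0.995, 0.0]
contact_force: [-0.3, 0.2, -3.7]
finger_gap: 0.0154
gripper_force: 39.7
```

Scaled: 0.002 m is 0.032.

Call:
jog_arm(
  motion=[0.01,0,0,0.032,0,0,0,0.01,0,0,0,0,0,0],
)

```text
time: 21.78
position: [0.5553, -0.0036, 0.1362]
tcp_rot: [-0.0, 0.103, 0.995, 0.0]
contact_force: [-0.9, 0.2, -1.8]
finger_gap: 0.0154
gripper_force: 39.7
```

Call:
jog_arm(
  motion=[0.01,0,0,0.032,0,0,0,0.01,0,0,0,0,0,0],
)

```text
time: 22.02
position: [0.5556, -0.0037, 0.1354]
tcp_rot: [0.001, 0.103, 0.995, -0.0]
contact_force: [-3.1, 0.5, 7.3]
finger_gap: 0.0153
gripper_force: 41.2
```

Scaled: -0.05 m is -0.8, -0.04 m is -0.64.

Call:
jog_arm(
  motion=[0.02,0,0,-0.016,0,0,0,0.035,0,0,0,0,0,0,0.045,0,0,0,0,0,0,0.045,0,0,0,0,0,0,0.045,0,0,-0.16,0,0,0,0.045,0,0,-0.64,0,0,0,0.045,0,0,-0.8,0,0,0,0.045,0,0,-0.8,0,0,0,0.085,0,0,-0.8,0,0,0,0.085,0,0,0,0,0,0,0.085,0,0,0,0,0,0],
)

```text
time: 23.4
position: [0.5553, -0.0036, 0.3353]
tcp_rot: [0.0, 0.103, 0.995, -0.0]
contact_force: [-0.2, -0.2, -0.4]
finger_gap: 0.085
gripper_force: 0.0
```

```bash
python3 - <<'E'
from h import *
from bench import bot, optics, workorder
o=bot.observe(); c=optics.capture("wrist"); P=cloud(c,wristT(o,c)); A=np.ones(P.shape[:2],bool)
for k,z in dict(rib=(.15,.165),lid=(.12,.134)).items():
    m=sel(P,A,(.50,.61),(-.05,.05),z); n,l,s,cc=cv2.connectedComponentsWithStats(m.astype(np.uint8)); i=1+np.argmax(s[1:,4]); p=P[l==i]
    print(k,s[i,4],np.round(np.median(p,0),4),rect(p),np.percentile(p[:,2],[50,90]), cv2.minEnclosingCircle(p[:,:2].astype(np.float32)*1000))
go([.4300,.2830,.35],180+YAW)
E
```

```text
rib 646 [ 0.554  -0.0032  0.1571] [555.   -3.3  14.7  39.6  77.8] [0.15709206 0.15810683] ((554.981689453125, -3.6130456924438477), 20.22796630859375)
lid 4370 [ 0.551  -0.0014  0.1254] [554.9  -3.8  84.2  85.2  23.8] [0.12538927 0.12704997] ((555.2938842773438, -3.533857822418213), 42.83262634277344)
turn [ 0.     -0.0013 -0.1492] then shift [ 0.1414  0.2789 -0.0154]
```

Scaled: 0.0465 m is 0.744, 0.0236 m is 0.3776, -0.0746 rad / 6.2832 = -0.0119.

Call:
jog_arm(
  motion=[0.085,0,0,-0.24,0,0,-0.0119,0.085,0,0,0,0,0,-0.0119,0.085,0.3776,0.744,0,0,0,0,0.085,0.3776,0.744,0,0,0,0,0.085,0.3776,0.744,0,0,0,0,0.085,0.3776,0.744,0,0,0,0,0.085,0.3776,0.744,0,0,0,0,0.085,0.3776,0.744,0,0,0,0,0.085,0,0,0,0,0,0,0.085,0,0,0,0,0,0],
)

```text
time: 24.7
position: [0.4298, 0.283, 0.3494]
tcp_rot: [-0.001, 0.028, 1.0, -0.0]
contact_force: [0.6, -0.3, -0.3]
finger_gap: 0.0853
gripper_force: 0.0
```

```bash
python3 - <<'E'
from h import *
from tabs import tabs
from bench import bot, optics, workorder
o=bot.observe(); c=optics.capture("wrist")
tabs(o,c,(.145,.185),(.43,.284),.06)
go([.4297,.2830,.1425],180+YAW)
E
```

```text
tab px [231.5 169.8] n 290 top z 0.1646 med [0.4281 0.2584 0.1641] [428.9 258.   10.   22.9  86. ]
tab px [281.5 169.9] n 277 top z 0.1647 med [0.4308 0.3077 0.164 ] [431.7 307.9   9.8  23.1  87.6]
turn [-0.0009 -0.0011 -0.0003] then shift [0.0005 0.0005 0.2071]
```

Scaled: 0.05 m is 0.8, 0.035 m is 0.56.

Call:
jog_arm(
  motion=[0.085,0,0,0.8,0,0,0,0.085,0,0,0.8,0,0,0,0.085,0,0,0.8,0,0,0,0.085,0,0,0.56,0,0,0,0.085,0,0,0.328,0,0,0,0.085,0,0,0,0,0,0,0.06,0,0,0,0,0,0,0.045,0,0,0,0,0,0,0.03,0,0,0,0,0,0,0.03,0,0,0,0,0,0,0.03,0,0,0,0,0,0,0.03,0,0,0,0,0,0],
  grip_n=45,
)

```text
time: 26.25
position: [0.4313, 0.283, 0.1471]
tcp_rot: [0.002, 0.029, 1.0, 0.0]
contact_force: [-1.0, -3.6, 11.9]
finger_gap: 0.0311
gripper_force: 44.5
```

```bash
python3 -c "
from bench import bot, optics, workorder
print(bot.observe()['position'])"
```

```text
[0.43126092 0.28298472 0.14706122]
```

Call:
jog_arm(
  motion=[0.03,0,0,-0.16,0,0,0,0.03,0,0,-0.64,0,0,0,0.03,0,0,-0.8,0,0,0,0.03,0,0,-0.8,0,0,0,0.03,0,0,-0.8,0,0,0,0.03,0,0,0,0,0,0],
)

```text
time: 27.0
position: [0.4308, 0.2835, 0.3487]
tcp_rot: [0.003, 0.029, 1.0, 0.001]
contact_force: [-0.9, 0.7, -3.8]
finger_gap: 0.031
gripper_force: 45.6
```

```bash
python3 lean.py; python3 -c "
from h import *
go([.4913,.001,.342],180+YAW)"
```

```text
460 438 dx/dz lean deg 1.247477793992671 yaw deg 3.3655747189139054 x at mid -0.028870104451854228
z lowest rel TCP [-0.14339642 -0.14136695] rail top [-0.00919303 -0.00771696]
-0.145 128 [-0.0291 -0.0129  0.0029]
-0.135 182 [-0.0317 -0.0183  0.0071]
-0.125 79 [-0.0336 -0.0293 -0.0267]
-0.115 69 [-0.0328 -0.0291 -0.0264]
-0.105 78 [-0.0326 -0.0299 -0.0269]
-0.095 72 [-0.0322 -0.0297 -0.0261]
-0.085 78 [-0.033  -0.0296 -0.0265]
-0.075 41 [-0.0316 -0.028  -0.0246]
-0.025 79 [0.029  0.0319 0.0352]
-0.015 283 [-0.0198  0.0162  0.0328]
-0.005 105 [-0.0196  0.0164  0.0321]
0.005 7 [-0.0048  0.0021  0.0097]
0.015 8 [0.0044 0.0086 0.0107]
turn [0.0015 0.0026 0.0001] then shift [-0.0771 -0.2783  0.0042]
```

Scaled: -0.05 m is -0.8, -0.0433 m is -0.6928.

Call:
jog_arm(
  motion=[0.03,-0.208,-0.56,0,0,0,0,0.03,-0.208,-0.8,0,0,0,0,0.03,-0.208,-0.8,0,0,0,0,0.03,-0.208,-0.8,0,0,0,0,0.03,-0.208,-0.8,0,0,0,0,0.03,-0.2176,-0.6928,0,0,0,0,0.03,0,0,0,0,0,0,0.03,0,0,0,0,0,0,0.03,0,0,0,0,0,0],
)

```text
time: 28.18
position: [0.4922, 0.0016, 0.3444]
tcp_rot: [-0.0, 0.028, 1.0, 0.0]
contact_force: [-0.1, 0.2, -2.9]
finger_gap: 0.031
gripper_force: 45.8
```

```bash
python3 lean.py | sed -n '1,2p'; python3 -c "
from h import *
go([.4928,.001,.175],180+YAW)"
```

```text
432 408 dx/dz lean deg 1.020390571791639 yaw deg 3.28372086597143 x at mid -0.029529149995234982
z lowest rel TCP [-0.14410093 -0.14198301] rail top [-0.00952291 -0.00789878]
turn [ 0.0002 -0.0004  0.0015] then shift [-0.0006 -0.0007  0.1696]
```

Scaled: 0.03 m is 0.48, 0.02 m is 0.32.

Call:
jog_arm(
  motion=[0.03,-0.0096,-0.0112,0.48,0,0,0,0.03,0,0,0.48,0,0,0,0.03,0,0,0.32,0,0,0,0.03,0,0,0.32,0,0,0,0.03,0,0,0.32,0,0,0,0.03,0,0,0.32,0,0,0,0.03,0,0,0.16,0,0,0,0.03,0,0,0.16,0,0,0,0.03,0,0,0.128,0,0,0,0.03,0,0,0,0,0,0,0.03,0,0,0,0,0,0],
)

```text
time: 29.6
position: [0.4933, -0.0001, 0.1772]
tcp_rot: [0.0, 0.029, 1.0, -0.0]
contact_force: [-0.4, -0.1, -2.8]
finger_gap: 0.031
gripper_force: 45.8
```

Call:
jog_arm(
  motion=[0.03,0,0,0.064,0,0,0,0.03,0,0,0,0,0,0,0.03,0,0,0,0,0,0],
)

```text
time: 29.98
position: [0.4931, -0.0001, 0.1728]
tcp_rot: [0.0, 0.029, 1.0, -0.0]
contact_force: [-0.7, -0.4, -2.2]
finger_gap: 0.0307
gripper_force: 45.8
```

Call:
jog_arm(
  motion=[0.03,0,0,0.048,0,0,0,0.03,0,0,0,0,0,0,0.03,0,0,0,0,0,0],
)

```text
time: 30.35
position: [0.4931, -0.0001, 0.1697]
tcp_rot: [-0.0, 0.029, 1.0, -0.0]
contact_force: [0.7, -0.7, -3.5]
finger_gap: 0.0312
gripper_force: 45.8
```

Scaled: 0.003 m is 0.048, 0.001 m is 0.016.

Call:
jog_arm(
  motion=[0.03,0,0.016,0.048,0,0,0,0.03,0,0,0,0,0,0,0.03,0,0,0,0,0,0],
)

```text
time: 30.72
position: [0.4931, 0.001, 0.1668]
tcp_rot: [-0.0, 0.029, 1.0, 0.0]
contact_force: [-0.2, -0.7, -3.3]
finger_gap: 0.0313
gripper_force: 45.8
```

Call:
jog_arm(
  motion=[0.03,0,0,0.032,0,0,0,0.03,0,0,0,0,0,0,0.03,0,0,0,0,0,0],
)

```text
time: 31.1
position: [0.4931, 0.0009, 0.1648]
tcp_rot: [-0.0, 0.029, 1.0, 0.0]
contact_force: [-0.2, -0.4, -2.9]
finger_gap: 0.0304
gripper_force: 45.8
```

Call:
jog_arm(
  motion=[0.03,0,0,0.024,0,0,0,0.03,0,0,0,0,0,0,0.03,0,0,0,0,0,0],
)

```text
time: 31.48
position: [0.4934, 0.0008, 0.1637]
tcp_rot: [0.0, 0.029, 1.0, -0.0]
contact_force: [0.0, -0.8, 2.7]
finger_gap: 0.0308
gripper_force: 46.3
```

Call:
jog_arm(
  motion=[0.03,0.008,0,-0.032,0,0,0,0.03,0,0,0,0,0,0,0.03,0,0,0,0,0,0],
)

```text
time: 31.85
position: [0.4925, 0.0011, 0.165]
tcp_rot: [-0.0, 0.029, 1.0, 0.0]
contact_force: [-0.5, 0.1, -2.7]
finger_gap: 0.031
gripper_force: 45.8
```

Call:
jog_arm(
  motion=[0.034,0,0,0,0,0,0,0.038,0,0,0.0048,0,0,0,0.041,0,0,0.0064,0,0,0,0.044,0,0,0.0064,0,0,0,0.044,0,0,0,0,0,0],
  grip_n=20,
)

```text
time: 32.48
position: [0.4926, 0.001, 0.1641]
tcp_rot: [-0.0, 0.029, 1.0, 0.0]
contact_force: [0.5, 0.7, -3.4]
finger_gap: 0.044
gripper_force: 6.2
```

Scaled: 0.0005 m is 0.008, 0.0004 m is 0.0064.

Call:
jog_arm(
  motion=[0.047,0,0,0.0064,0,0,0,0.050,0,0,0.008,0,0,0,0.050,0,0,0,0,0,0],
)

```text
time: 32.85
position: [0.4926, 0.001, 0.1632]
tcp_rot: [-0.0, 0.029, 1.0, 0.0]
contact_force: [0.1, -0.1, -3.2]
finger_gap: 0.0501
gripper_force: 5.3
```

Call:
jog_arm(
  motion=[0.053,0,0,0.008,0,0,0,0.056,0,0,0.008,0,0,0,0.059,0,0,0.008,0,0,0,0.059,0,0,0,0,0,0],
)

```text
time: 33.35
position: [0.4926, 0.001, 0.1618]
tcp_rot: [-0.0, 0.029, 1.0, -0.0]
contact_force: [0.4, -0.2, -3.1]
finger_gap: 0.059
gripper_force: 4.0
```

Scaled: -0.05 m is -0.8, -0.04 m is -0.64.

Call:
jog_arm(
  motion=[0.065,0,0,0,0,0,0,0.085,0,0,0,0,0,0,0.085,0,0,0,0,0,0,0.085,0,0,-0.32,0,0,0,0.085,0,0,-0.64,0,0,0,0.085,0,0,-0.8,0,0,0,0.085,0,0,-0.8,0,0,0,0.085,0,0,-0.48,0,0,0,0.085,0,0,0,0,0,0,0.085,0,0,0,0,0,0],
)

```text
time: 34.6
position: [0.4925, 0.001, 0.351]
tcp_rot: [-0.0, 0.029, 1.0, 0.0]
contact_force: [-0.5, 0.5, -0.4]
finger_gap: 0.0848
gripper_force: 0.0
```

```bash
python3 - <<'E'
from h import *
from tabs import tabs
from bench import bot, optics, workorder
o=bot.observe(); c=optics.capture("wrist"); P,m=tabs(o,c)
print(rect(P[sel(P,np.ones(P.shape[:2],bool),(.51,.61),(-.05,.05),(.15,.165))]))
cv2.imwrite("pics/w6.png",cv2.resize(c["color"][90:300,140:400,::-1],None,fx=2.8,fy=2.8))
E
```

```text
tab px [230.3 173.1] n 302 top z 0.1821 med [ 0.49   -0.0234  0.1814] [490.7 -23.5   9.5  23.9  85.6]
tab px [282.6 172.9] n 297 top z 0.1821 med [0.4924 0.0259 0.1814] [492.9  26.1   9.5  22.7  87.8]
[542.2   0.   64.4  99.9   0. ]
```

View pics/w6.png

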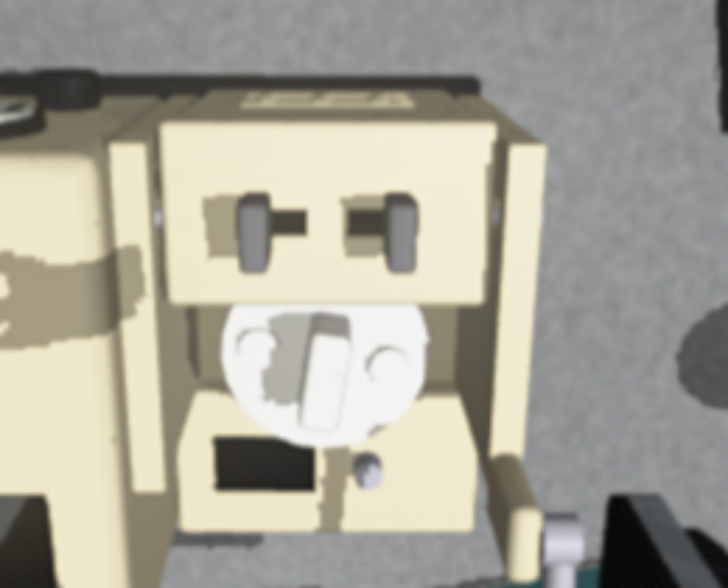

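The door hangs home: its tabs are at (255,232) and (401,232), with the same spacing and height as at the start. Both pins bridge to the cheeks at (158,217) and (495,212), and the canister stands in the bay at (325,375). I'm handing the job in.

```bash
python3 -c "
from bench import bot, optics, workorder
print(workorder.close_job())"
```

```text
the job is handed in; nothing more can be done
None
```

The job is handed in after about 34.6 s of the 72 s allowed: the handle is folded to the rear, the canister stands on the bay floor, and the door hangs home with both pins out; the hand-in returned no verdict, so this rests on my last measurements.

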